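# Clamp a sensor probe in the length-check fixture

### The arm

A 6-joint arm with a two-finger parallel gripper is mounted at the origin on the work surface. World frame = base frame: x ahead of the robot, y to its left, z up, the work surface at z = 0. Lengths are in mm, angles in rad, forces in N, time in s.
With the tool pointing down it reaches from about 300 to 775 mm from the base axis. Payload 14.6 kg.
Tool frame: the origin (TCP) lies between the finger pads; the fingertips stand manip.nose_length ahead of it and the grasp point (between the pads) lies 11 mm behind it (manip.nose_length is the distance from the TCP to the fingertips, in mm); z points along the fingers, y is the line along which they close (so a half turn about z gives the same grasp; the last joint's range is limited). The gripper opens to 94 mm and grips with 3 to 60 N. Pads are 16 mm wide; open, the fingers measure 119 mm over their backs; the gripper's body (75 mm by 177 mm) begins 78 mm behind the grasp point.
Start: joints at [-1.353, 0.3, 1.521, -0, 1.321, -0.067], TCP at [154.524, -527.837, 213.446] pointing down, gripper open.
Joint ranges: [-3.03, 3.03], [-0.79, 2.21], [0.23, 2.52], [-1.04, 4.18], [0, 3.07], [-2.55, 2.55]. Speed limits (rad/s): [2.22, 2.22, 2.57, 3.14, 3.14, 3.14].

### API

Orientations are given as [roll, pitch, yaw] about the fixed x, y, z axes, in that order (R = Rz(yaw) Ry(pitch) Rx(roll)).
In Python, from cell import manip, cams, job gives the robot as it stands.
- The arm moves only by the tool jog_arm, never from a script. Its argument "commands" is a list of rows, each an object of numbers: "dx", "dy", "dz": the shift along the tool's x, y, z each as a share of 40 mm, from -1 to 1; "ax", "ay", "az": the turn, a rotation vector about the tool's x, y, z each as a share of 10 degrees, from -1 to 1; "gripper": the closure, from 0 (fully open) to 1 (shut). A call has 1 to 10 rows; each row shifts and turns the commanded pose from where the row before left it, along the tool's axes as they then stand; what a row does not reach is not made up. A row lasts 1/8 s, in which the tool goes at most 62.5 mm and 10.7 degrees, less where a joint would pass 70% of its speed; a pose out of reach is approached as far as the arm can. A call with a number of a shift or a turn outside -1 to 1 is refused whole. A call with a gripper value outside its range is refused whole. The fingers move at their own pace and stop on an object; "squeeze" is the grip in N (left out, the last holds). Time passes only in rows, so rows that do not move let the fingers close. It gives the time, the measured TCP pose, the force, the opening and the grip force at its end, in the units of the state.
- manip.read_state(): the state, without advancing time (a new reading comes with each control period).
- cams.camera(name): name is "side" or "top" or "wrist"; returns a dict with "image" (420x560x3 uint8, red, green, blue), "fx", "fy", "cx", "cy" (pixels), "dist_coeffs" ([k1, k2, p1, p2, k3] as OpenCV has them; the pictures are not rectified), "world_to_cam" (4x4, takes a point from world to camera coordinates). Camera axes: x right, y down, z forward; pixel columns grow to the right and rows downward; lengths in mm; the calibration is good to about 2 mm. A picture is of the moment at which its call begins. There is no depth.
- job.sign_off(): hands the job in; it is judged then, once.
The state is a dict: "clock": time; "joints": joint angles; "qd": joint speeds; "effort": joint torques, N m; "eef_pos": TCP position; "eef_rot": TCP orientation; "wrist_force": force on the tool from outside, world axes, zero at the start; "moment": the same for the moment, N m; "finger_gap": finger opening in mm; "finger_force": force on a finger pad.
Only numpy, scipy, OpenCV 4.12 (cv2) and the standard library are available. Lean on these libraries where they do the work, as an engineer would, in place of code of your own. Each camera call takes 0.05 s, during which the arm holds its last target. There are 200 camera calls.

### The job

A sensor probe lies loose in the cradle of the length-check fixture. Loosen the clamp knob on the sliding carriage, slide the carriage up so that its spring tip pushes the probe home against the end stop and is itself pressed in about halfway, then turn the knob tight so that the carriage stays locked like that. Do not ram the spring tip to its bottom, do not lift the probe out of the cradle, and leave the mug, the screwdriver and the foam tray where they are.

Things in the scene. Friction and masses are not known exactly. Their poses are not given: they have to be found in the camera images.
- fixture: Dark steel base plate 110 x 330 x 15 mm, fixed to the bench. Origin: centre of its underside; z up. An aluminium rail with a steel strip (36 wide, top 33 mm above the bench) runs along its y axis; on it, from -y to +y: end stop, V cradle with the probe, carriage. The end stop is a rigid steel block, top at 80 mm; its face to +y is set between y = -138 and -122 mm, differs each time, not reported.
- cradle (a point): Middle of the V cradle for the probe, on the axis of the seated probe, 60 mm above the bench; axes as the fixture's. The cradle runs along y, 80 mm long, rim 61 mm above the bench, open at both ends.
- carriage: Aluminium block 60 x 60 mm, top 70 mm above the bench. Slides along the fixture's y axis, towards -y to the end stop, from y = 120 to -10 mm in the fixture's frame. Origin: under its centre at bench level; axes as the fixture's. With the knob free it slides with about 1.5 N friction, and the spring tip pushes it back unless it is held until clamped.
- tip_root (a point): Where the spring tip leaves the carriage's front, 60 mm above the bench, in line with the probe; fixed to the carriage, axes as the fixture's. The tip, part of the carriage, is a round steel pin, 10 mm diameter, that stands 20 mm out towards -y when free. It begins to yield at 3 N, takes 6 N halfway (6 mm in), 9 N at the bottom (12 mm in).
- clamp_knob (a joint): Knob angle, rad: grows CLOCKWISE seen from above = tightening. Stops at 0 (loose) and 3.4. Below 1.0 the carriage is free; bites at 1.2, holds it against the spring tip from about 1.6, tight above 2.3. Starts tight at 2.6 to 2.9, so it takes more than one grasp either way. Turning takes about 0.1 N m free, 0.2 N m tight; stays where it is left.
- clamp_knob_grip (a point): Grip point on the knob's upright axis, over the carriage's centre, 106 mm above the bench. The knob is a black upright bar 44 long, 13 thick, from 85 to 111 mm above the bench, on a 22 mm round hub. The point's x axis runs along the bar, y across it (pinch along y from above); it turns with the knob; at joint 0 its axes are the fixture's.
- probe: Steel sensor probe: rod 16 mm diameter, 100 mm long, the last 12 mm black and thinner (12 mm), 0.1 to 0.2 kg, loose in the cradle along the fixture's y axis, black end to the carriage. Origin: on its axis at mid length, 60 mm above the bench; y along it to the black end. Up to 2.5 N slides it along. Starts 4 to 38 mm short of the end stop.
- mug: Bystander: white mug, 76 mm across, 90 mm high; origin under its centre.
- screwdriver: Bystander: screwdriver lying on the bench beside the fixture.
- foam_tray: Bystander: white foam tray 170 x 200 x 40 mm with small sensor parts standing in it (to 66 mm); origin under its centre.

How it is judged (in metres and radians):
On the way, in this order (a step that is already met when the one before it is completed fails the run):
1. the clamp knob is loosened: joint below 1.0 (value of joint clamp_knob below 1 rad), for 0.1 s.
2. the spring tip presses on the probe with more than 4 N, which it can only do with the probe home against the end stop (contact force between carriage and probe above 4 N), for 0.2 s.
At the end, for the whole second after the job is handed in: Knob tight (joint above 2.3), carriage locked and still, its spring tip pressed in about 2 to 10.5 mm and pressing the probe home with 4 to 8.3 N; the probe at rest in the cradle (axis 57 to 63 mm above the bench, within 0.06 rad of the fixture's y axis) (value of joint clamp_knob above 2.3 rad and contact force between carriage and probe between 4 and 8.3 N and linear speed of probe below 0.01 m/s and linear speed of carriage below 0.005 m/s and angle between the y axis of probe and the y axis of fixture, either way round below 0.06 rad and z of probe in the frame of fixture between 0.057 and 0.063 m); the robot touches nothing.
It fails at once if the spring tip is rammed to its bottom: it presses the probe with more than 14 N (contact force between carriage and probe above 14 N).
It fails at once if the probe is lifted out of the cradle (axis more than 75 mm up) (z of probe in the frame of fixture above 0.075 m).
It fails at once if a bystander is moved more than 20 mm (distance of any of mug, screwdriver, foam_tray from where it was at the start of the episode above 0.02 m).
It also fails if it takes over 64 s, if anything falls off the work surface, if the arm or the gripper's body presses on something with over 40 N, if the wrist force passes 120 N, or if a joint passes its speed limit or range.

## Working session

There is one attempt and no reset: what is moved stays moved. The work goes in short steps, Python scripts to look and compute and a tool call to move; the robot and the scene stay as the last step left them, time stands still between calls to the robot, and variables do not carry over. Pictures are saved under pics/ and viewed, at most 10 in all, crops included, and the job is handed in when it is done.

Besides the shell and the picture viewer there is one more tool, called after ">>>" as name(argument=value, ...), one argument or row to a line, values as JSON. jog_arm: Moves the arm, as the interface text tells. Shift numbers are shares of 40 mm and turn numbers shares of 10 degrees, none past 1 either way. Its arguments: {"type":"object","properties":{"commands":{"type":"array"},"squeeze":{"type":"number"}},"required":["commands"]}

```bash
mkdir -p pics; ls
python3 - <<'E'
from cell import manip,cams
import cv2,numpy as np
print(manip.read_state(), manip.nose_length)
ims=[]
for n in ("side","top"):
    c=cams.camera(n); cv2.imwrite(f"pics/{n}0.png",c["image"][:,:,::-1]); np.save(f"pics/{n}0.npy",c,allow_pickle=True)
    print(n,c["fx"],c["dist_coeffs"],np.round(c["world_to_cam"],3).tolist())
E
```

```text
pics
{'clock': 0.0, 'joints': array([-1.35257223e+00,  3.00467442e-01,  1.52158815e+00, -1.26871272e-05,
        1.32071064e+00, -6.66117916e-02]), 'qd': array([-0.00079137,  0.00219761,  0.00072577,  0.00160636,  0.00221142,
        0.00067112]), 'effort': array([-3.10653217e-03, -5.31805515e+01, -3.52734268e+01,  7.07559125e-02,
        2.44337891e-02, -6.88666114e-05]), 'eef_pos': array([ 154.48145659, -527.58862592,  212.8853452 ]), 'eef_rot': array([-3.14042085e+00, -6.58552134e-05,  2.84838993e-01]), 'wrist_force': array([ 0.6511245 ,  0.45805229, -0.70688624]), 'moment': array([-0.05605546, -0.03680896,  0.08261215]), 'finger_force': 0.0, 'finger_gap': 94.03096348846346} 8.0
side 410.725563479542 [0.02574683 0.         0.         0.         0.        ] [[-0.943, -0.331, 0.021, 512.266], [-0.246, 0.656, -0.714, 223.459], [0.223, -0.679, -0.7, 1037.929], [0.0, 0.0, 0.0, 1.0]]
top 437.23945967645665 [0.02220408 0.         0.         0.         0.        ] [[-0.02, -1.0, -0.002, -0.328], [-0.979, 0.019, -0.205, 563.59], [0.205, -0.002, -0.979, 1404.249], [0.0, 0.0, 0.0, 1.0]]
```

View pics/top0.png

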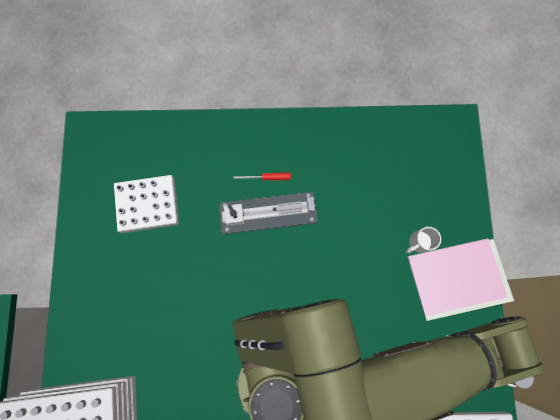

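View pics/side0.png

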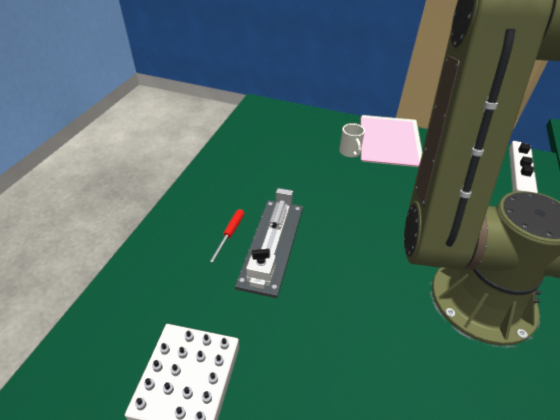

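```bash
cat > h.py <<'E'
import numpy as np,cv2
def K(c): return np.array([[c["fx"],0,c["cx"]],[0,c["fy"],c["cy"]],[0,0,1.]])
def cast(c,px,z):
    px=np.asarray(px,float).reshape(-1,1,2)
    u=cv2.undistortPoints(px,K(c),np.array(c["dist_coeffs"]))[:,0]
    M=np.asarray(c["world_to_cam"]);R,t=M[:3,:3],M[:3,3]
    o=-R.T@t; d=np.c_[u,np.ones(len(u))]@R
    return o+d*((z-o[2])/d[:,2])[:,None]
def proj(c,P):
    M=np.asarray(c["world_to_cam"])
    return cv2.projectPoints(np.asarray(P,float).reshape(-1,3),cv2.Rodrigues(M[:3,:3])[0],M[:3,3],K(c),np.array(c["dist_coeffs"]))[0][:,0]
def load(n): return np.load(f"pics/{n}.npy",allow_pickle=True).item()
E
python3 - <<'E'
from h import *
for n,(x0,y0,x1,y1) in (("top",(205,160,330,245)),("side",(200,180,310,300))):
    c=load(n+"0"); im=c["image"].astype(int)
    roi=np.zeros(im.shape[:2],bool); roi[y0:y1,x0:x1]=1
    m=roi&(im[...,1]-np.maximum(im[...,0],im[...,2])<12)&(im[...,0]-im[...,1]<40)
    m=m.astype(np.uint8); nn,l,s,_=cv2.connectedComponentsWithStats(m); k=1+s[1:,4].argmax()
    cnt=cv2.findContours((l==k).astype(np.uint8),0,1)[0][0]
    for z in (15,):
        W=cast(c,cnt,z)[:,:2].astype(np.float32); r=cv2.minAreaRect(W); print(n,z,r,cv2.boxPoints(r).round(1).tolist())
    b=roi&(im.max(2)<45); ys,xs=np.nonzero(b&(l==k)); 
    nn,l2,s2,ce=cv2.connectedComponentsWithStats((b).astype(np.uint8))
    for q in range(1,nn):
        if s2[q,4]>8: print("black",ce[q].round(1),s2[q],cast(c,ce[q],108).round(1)[0])
    z=cv2.resize(c["image"][y0:y1,x0:x1,::-1],None,fx=5,fy=5,interpolation=cv2.INTER_CUBIC); cv2.imwrite(f"pics/{n}c.png",z)
a=cv2.imread("pics/topc.png");b=cv2.imread("pics/sidec.png")
E
```

```text
top 15 ((553.4957885742188, 17.6055908203125), (111.87354278564453, 330.4891052246094), 5.808349132537842) [[481.1000061035156, 176.3000030517578], [514.5999755859375, -152.5], [625.9000244140625, -141.10000610351562], [592.4000244140625, 187.6999969482422]]
side 15 ((558.3779907226562, -8.408859252929688), (110.97923278808594, 399.6005554199219), 5.867208003997803) [[482.79998779296875, 184.6999969482422], [523.5999755859375, -212.8000030517578], [634.0, -201.5], [593.2000122070312, 196.0]]
black [260.8 255.6] [253 250  16  13 127] [538.9 144.6 108. ]
```

View pics/topc.png

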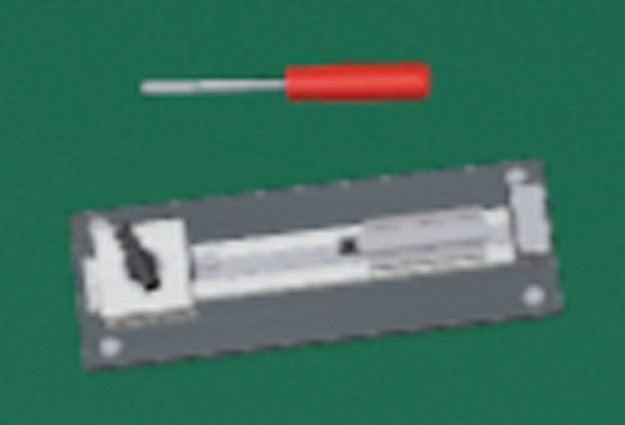

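Run:
```python
from h import *
c=load("top0"); im=c["image"].astype(int)
roi=np.zeros(im.shape[:2],bool); roi[198:222,224:242]=1
m=roi&(im.max(2)<75); ys,xs=np.nonzero(m); print(len(xs))
W=cast(c,np.c_[xs,ys],108)[:,:2]; mu=W.mean(0); w,v=np.linalg.eigh(np.cov((W-mu).T)); print(mu,np.degrees(np.arctan2(v[1,1],v[0,1])),np.sqrt(w*12))
r=cv2.minAreaRect(W.astype(np.float32));print(r)
F=np.array([553.5,17.6]);a=.1014;R=np.array([[np.cos(a),-np.sin(a)],[np.sin(a),np.cos(a)]])
f=lambda p:(np.asarray(p)-F)@R
print("knob in fixture",f(mu))
g=lambda x,y:(205+x/5-.4,160+y/5-.4)
print("carr top",f(cast(c,[g(95,225),g(185,220),g(190,308),g(103,318)],70)[:,:2]))
print("stop",f(cast(c,[g(516,188),g(522,250)],80)[:,:2]))
print("probe black end",f(cast(c,[g(341,246)],60)[:,:2]))
```

```text
20
[536.91138212 126.93583743] -154.49885708211968 [15.00573684 43.15245186]
((540.7008056640625, 131.04783630371094), (41.883113861083984, 14.169280052185059), 34.62359619140625)
knob in fixture [ -5.43574425 110.45343035]
carr top [[ 32.99146346 142.14311191]
 [ 29.1406166   82.46394077]
 [-30.27737204  85.40186243]
 [-29.98659776 142.94227103]]
stop [[  21.92860811 -137.81178296]
 [ -20.02718241 -136.05981028]]
probe black end [[  1.12590863 -18.49916934]]
```

>>> jog_arm(
  commands=[
    {"dx": 1, "dy": -0.94},
    {"dx": 1, "dy": -0.94},
    {"dx": 1, "dy": -0.94},
    {"dx": 1, "dy": -0.94},
    {"dx": 1, "dy": -0.94},
    {"dx": 1, "dy": -0.94},
    {"dx": 1, "dy": -0.94},
    {"dx": 1, "dy": -0.94},
    {"dx": 1, "dy": -0.94},
    {"dx": 1, "dy": -0.94},
  ],
)

```text
schema error: expected keys dx, dy, dz, ax, ay, az, gripper
```

>>> jog_arm(
  commands=[
    {"dx": 1, "dy": -0.94},
    {"dx": 1, "dy": -0.94},
    {"dx": 1, "dy": -0.94},
    {"dx": 0.9, "dy": -0.85},
    {"dz": 0.5, "az": -0.7},
    {"dz": 0.5, "az": -0.7},
    {},
  ],
)

```text
schema error: expected keys dx, dy, dz, ax, ay, az, gripper
```

Run:
```python
from cell import manip,cams
from h import *
c=cams.camera("wrist"); cv2.imwrite("pics/w1.png",c["image"][:,:,::-1]); np.save("pics/w1.npy",c,allow_pickle=True)
s=manip.read_state(); print(s["joints"],s["eef_pos"],s["eef_rot"],s["wrist_force"])
print(proj(c,[[541.7,130,111]]), -np.array(c["world_to_cam"])[:3,:3].T@np.array(c["world_to_cam"])[:3,3])
```

```text
[-1.35258737e+00  3.00339285e-01  1.52141298e+00 -5.86861466e-06
  1.32069947e+00 -6.66387102e-02] [ 154.49170617 -527.66519299  213.02974802] [-3.14073510e+00 -5.15332778e-05  2.84849097e-01] [0.10397948 0.1054296  0.28744089]
[[-742.15052304 -837.459486  ]] [ 233.01730798 -504.54789376  384.40179727]
```

View pics/w1.png

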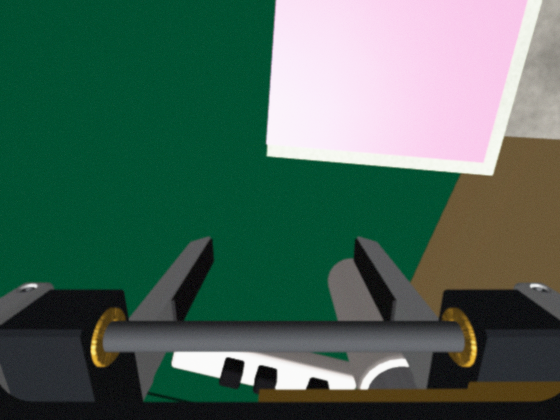

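The wrist picture is still from the start pose, with the pink sheet ahead and no fixture in view, because the moves were refused. Every row needs all the keys, so I'll send them again in full.

>>> jog_arm(
  commands=[
    {"dx": 1, "dy": -0.94, "dz": 0, "ax": 0, "ay": 0, "az": 0, "gripper": 0},
    {"dx": 1, "dy": -0.94, "dz": 0, "ax": 0, "ay": 0, "az": 0, "gripper": 0},
    {"dx": 1, "dy": -0.94, "dz": 0, "ax": 0, "ay": 0, "az": 0, "gripper": 0},
    {"dx": 1, "dy": -0.94, "dz": 0, "ax": 0, "ay": 0, "az": 0, "gripper": 0},
    {"dx": 1, "dy": -0.94, "dz": 0, "ax": 0, "ay": 0, "az": 0, "gripper": 0},
    {"dx": 1, "dy": -0.94, "dz": 0, "ax": 0, "ay": 0, "az": 0, "gripper": 0},
    {"dx": 1, "dy": -0.94, "dz": 0, "ax": 0, "ay": 0, "az": 0, "gripper": 0},
    {"dx": 1, "dy": -0.94, "dz": 0, "ax": 0, "ay": 0, "az": 0, "gripper": 0},
    {"dx": 1, "dy": -0.94, "dz": 0, "ax": 0, "ay": 0, "az": 0, "gripper": 0},
    {"dx": 1, "dy": -0.94, "dz": 0, "ax": 0, "ay": 0, "az": 0, "gripper": 0},
  ],
)

```text
clock: 1.4
eef_pos: [433.4, -52.8, 213.5]
eef_rot: [3.141, -0.0, 0.285]
wrist_force: [0.4, -1.0, -0.1]
finger_gap: 94.1
finger_force: 0.0
```

>>> jog_arm(
  commands=[
    {"dx": 1, "dy": -0.94, "dz": 0, "ax": 0, "ay": 0, "az": 0, "gripper": 0},
    {"dx": 1, "dy": -0.94, "dz": 0, "ax": 0, "ay": 0, "az": 0, "gripper": 0},
    {"dx": 1, "dy": -0.94, "dz": 0, "ax": 0, "ay": 0, "az": 0, "gripper": 0},
    {"dx": 0.9, "dy": -0.82, "dz": 0, "ax": 0, "ay": 0, "az": 0, "gripper": 0},
    {"dx": 0, "dy": 0, "dz": 0.5, "ax": 0, "ay": 0, "az": -0.7, "gripper": 0},
    {"dx": 0, "dy": 0, "dz": 0.5, "ax": 0, "ay": 0, "az": -0.7, "gripper": 0},
    {"dx": 0, "dy": 0, "dz": 0, "ax": 0, "ay": 0, "az": 0, "gripper": 0},
    {"dx": 0, "dy": 0, "dz": 0, "ax": 0, "ay": 0, "az": 0, "gripper": 0},
  ],
)

```text
clock: 2.4
eef_pos: [541.9, 128.9, 174.3]
eef_rot: [3.141, -0.001, 0.526]
wrist_force: [0.2, 0.3, -0.1]
finger_gap: 93.6
finger_force: 0.0
```

Run:
```python
from cell import manip,cams
from h import *
c=cams.camera("wrist"); cv2.imwrite("pics/w2.png",c["image"][:,:,::-1]); np.save("pics/w2.npy",c,allow_pickle=True)
s=manip.read_state(); print(s["joints"],s["eef_pos"],s["eef_rot"],s["wrist_force"])
print(proj(c,[[541.7,130,111]]), -np.array(c["world_to_cam"])[:3,:3].T@np.array(c["world_to_cam"])[:3,3])
```

```text
[1.67793148e-01 3.48819338e-01 1.54967450e+00 5.55791567e-05
 1.24174646e+00 1.21190470e+00] [541.94285707 128.93277686 174.46095554] [ 3.14116693e+00 -1.28467514e-03  5.26667119e-01] [-0.51242337 -0.01697939 -0.37803162]
[[281.80463396 223.12361551]] [612.51158516 170.08070731 345.78749484]
```

View pics/w2.png

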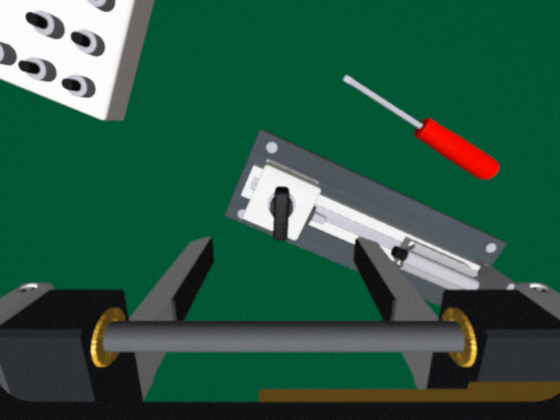

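The wrist view shows the knob bar upright in the image, from about (281,187) to (281,240), so the jaw yaw is close. The carriage, tip and black probe end run off to the lower right.

Run:
```python
from h import *
c=load("w2"); im=c["image"].astype(int)
roi=np.zeros(im.shape[:2],bool); roi[180:246,262:300]=1
m=roi&(im.max(2)<45)
n,l,s,_=cv2.connectedComponentsWithStats(m.astype(np.uint8)); k=1+s[1:,4].argmax(); print(s[1:])
cnt=cv2.findContours((l==k).astype(np.uint8),0,1)[0][0]
for z in (108,111):
    r=cv2.minAreaRect(cast(c,cnt,z)[:,:2].astype(np.float32)); print(z,r)
for y in range(184,244,4): 
    q=np.nonzero(l[y]==k)[0]; print(y,q.min() if len(q) else None,q.max() if len(q) else None, end='; ')
F=np.array([553.5,17.6]);a=.1014;R=np.array([[np.cos(a),-np.sin(a)],[np.sin(a),np.cos(a)]])
print([((p[:2]-F)@R).round(1) for p in cast(c,[(270,164),(320,186),(296,241),(246,206)],70)])
print([((p[:2]-F)@R).round(1) for p in cast(c,[(272,147),(491,248),(261,130),(506,243)],15)])
```

```text
[[276 188  12   8  72]
 [273 197   3  23  42]
 [277 198  13  42 138]
 [275 222   1   1   1]
 [275 224   1   4   4]
 [273 229   4  10  19]]
108 ((545.2716674804688, 128.23184204101562), (37.962032318115234, 6.801926136016846), 16.73445701599121)
111 ((546.1200561523438, 128.7598114013672), (37.48314666748047, 6.7161126136779785), 16.734460830688477)
184 None None; 188 None None; 192 None None; 196 None None; 200 287 289; 204 287 289; 208 287 288; 212 286 288; 216 286 287; 220 285 286; 224 283 286; 228 282 285; 232 281 285; 236 281 285; 240 None None; [array([ 35.7, 141.7]), array([36.2, 89.3]), array([-24.9,  86.3]), array([-11.7, 146.6])]
[array([ 46.3, 146.4]), array([  45.8, -148.5]), array([ 58.1, 164.8]), array([  59. , -161.4])]
```

Run:
```python
from h import *
c=load("w2"); z=cv2.resize(c["image"][155:255,230:330,::-1],None,fx=6,fy=6,interpolation=cv2.INTER_CUBIC); cv2.imwrite("pics/w2c.png",z)
```

```text
(no output)
```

View pics/w2c.png

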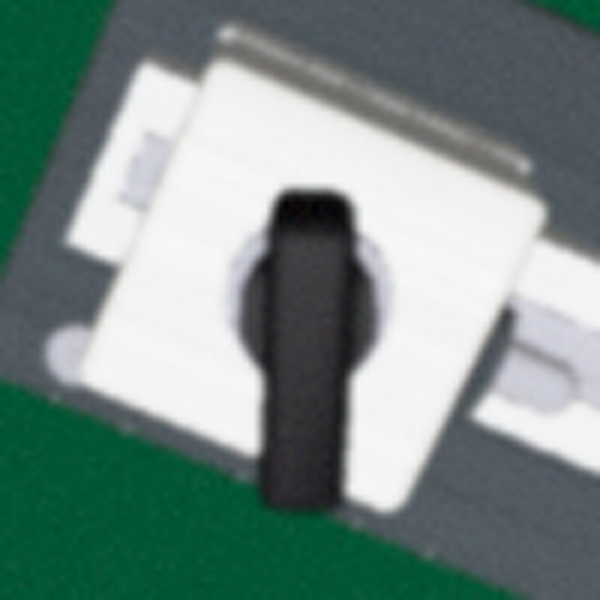

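The crop shows the top of the bar as a quad, (275,230), (353,230), (343,508), (262,508), and the carriage top corners at (215,60), (545,205), (395,510) and (85,385).

Run:
```python
from h import *
c=load("w2"); g=lambda L:[(230+x/6-.42,155+y/6-.42) for x,y in L]
P=cast(c,g([(275,230),(353,230),(343,508),(262,508)]),111)[:,:2]; print(P.round(1),P.mean(0))
a=(P[0]+P[1])/2-(P[2]+P[3])/2; print(np.linalg.norm(a),np.arctan2(a[1],a[0]),np.linalg.norm(P[0]-P[1]))
Q=cast(c,g([(215,60),(545,205),(395,510),(85,385)]),70)[:,:2]; print(Q.round(1),Q.mean(0)); d=Q[0]-Q[1]; print(np.arctan2(-d[0],d[1]),np.linalg.norm(d))
C=cast(c,[(261,130),(506,243)],15)[:,:2];d=C[0]-C[1];print(C,np.arctan2(-d[0],d[1]),np.linalg.norm(d))
```

```text
[[561.8 147.8]
 [567.2 138.5]
 [531.1 118.9]
 [525.2 129. ]] [546.358552   133.55097455]
41.10785559204871 0.48508205274803634 10.72869292874241
[[572.1 165.6]
 [578.4 108.4]
 [521.  102.2]
 [514.3 158. ]] [546.4466989  133.55414124]
0.11033882393627954 57.64147053863591
[[ 594.61016122  187.41534877]
 [ 628.49277546 -137.02104076]] 0.10405809069720648 326.20086203987387
```

>>> jog_arm(
  commands=[
    {"dx": 0.11, "dy": -0.04, "dz": 0.7, "ax": 0, "ay": 0, "az": 0.24, "gripper": 0},
    {"dx": 0, "dy": 0, "dz": 0.7, "ax": 0, "ay": 0, "az": 0, "gripper": 0},
    {"dx": 0, "dy": 0, "dz": 0.58, "ax": 0, "ay": 0, "az": 0, "gripper": 0},
    {"dx": 0, "dy": 0, "dz": 0, "ax": 0, "ay": 0, "az": 0, "gripper": 0.5},
    {"dx": 0, "dy": 0, "dz": 0, "ax": 0, "ay": 0, "az": 0, "gripper": 0.7},
    {"dx": 0, "dy": 0, "dz": 0, "ax": 0, "ay": 0, "az": 0, "gripper": 0.8},
    {"dx": 0, "dy": 0, "dz": 0, "ax": 0, "ay": 0, "az": 0, "gripper": 0.9},
    {"dx": 0, "dy": 0, "dz": 0, "ax": 0, "ay": 0, "az": 0, "gripper": 1},
    {"dx": 0, "dy": 0, "dz": 0, "ax": 0, "ay": 0, "az": 0, "gripper": 1},
  ],
  squeeze=20,
)

```text
clock: 3.58
eef_pos: [544.6, 132.5, 94.3]
eef_rot: [3.142, -0.0, 0.487]
wrist_force: [0.4, -0.6, 0.2]
finger_gap: 37.3
finger_force: 0.0
```

>>> jog_arm(
  commands=[
    {"dx": 0, "dy": 0, "dz": 0, "ax": 0, "ay": 0, "az": 0, "gripper": 1},
    {"dx": 0, "dy": 0, "dz": 0, "ax": 0, "ay": 0, "az": 0, "gripper": 1},
    {"dx": 0, "dy": 0, "dz": 0, "ax": 0, "ay": 0, "az": 0, "gripper": 1},
    {"dx": 0, "dy": 0, "dz": 0, "ax": 0, "ay": 0, "az": 0, "gripper": 1},
    {"dx": 0, "dy": 0, "dz": 0, "ax": 0, "ay": 0, "az": 0, "gripper": 1},
  ],
  squeeze=20,
)

```text
clock: 4.2
eef_pos: [544.4, 132.8, 94.2]
eef_rot: [-3.141, 0.0, 0.487]
wrist_force: [-3.4, 4.0, 1.3]
finger_gap: 12.7
finger_force: 20.0
```

>>> jog_arm(
  commands=[
    {"dx": 0, "dy": 0, "dz": 0, "ax": 0, "ay": 0, "az": -0.5, "gripper": 1},
    {"dx": 0, "dy": 0, "dz": 0, "ax": 0, "ay": 0, "az": -1, "gripper": 1},
    {"dx": 0, "dy": 0, "dz": 0, "ax": 0, "ay": 0, "az": -1, "gripper": 1},
    {"dx": 0, "dy": 0, "dz": 0, "ax": 0, "ay": 0, "az": -0.5, "gripper": 1},
  ],
  squeeze=25,
)

```text
clock: 4.7
eef_pos: [544.6, 132.6, 94.2]
eef_rot: [3.142, -0.0, 1.015]
wrist_force: [0.1, 3.0, 1.0]
finger_gap: 13.1
finger_force: 25.0
```

>>> jog_arm(
  commands=[
    {"dx": 0, "dy": 0, "dz": 0, "ax": 0, "ay": 0, "az": -1, "gripper": 1},
    {"dx": 0, "dy": 0, "dz": 0, "ax": 0, "ay": 0, "az": -1, "gripper": 1},
    {"dx": 0, "dy": 0, "dz": 0, "ax": 0, "ay": 0, "az": -1, "gripper": 1},
    {"dx": 0, "dy": 0, "dz": 0, "ax": 0, "ay": 0, "az": -1, "gripper": 1},
    {"dx": 0, "dy": 0, "dz": 0, "ax": 0, "ay": 0, "az": -1, "gripper": 1},
    {"dx": 0, "dy": 0, "dz": 0, "ax": 0, "ay": 0, "az": -1, "gripper": 1},
    {"dx": 0, "dy": 0, "dz": 0, "ax": 0, "ay": 0, "az": -1, "gripper": 1},
    {"dx": 0, "dy": 0, "dz": 0, "ax": 0, "ay": 0, "az": -1, "gripper": 1},
    {"dx": 0, "dy": 0, "dz": 0, "ax": 0, "ay": 0, "az": -1, "gripper": 1},
    {"dx": 0, "dy": 0, "dz": 0, "ax": 0, "ay": 0, "az": 0, "gripper": 1},
  ],
  squeeze=25,
)

```text
clock: 5.95
eef_pos: [545.4, 132.5, 94.2]
eef_rot: [3.14, 0.002, 2.584]
wrist_force: [5.8, 1.0, -5.1]
finger_gap: 12.9
finger_force: 25.0
```

>>> jog_arm(
  commands=[
    {"dx": -0.154, "dy": -0.197, "dz": 0, "ax": 0, "ay": 0, "az": 0, "gripper": 1},
    {"dx": -0.154, "dy": -0.197, "dz": 0, "ax": 0, "ay": 0, "az": 0, "gripper": 1},
    {"dx": -0.154, "dy": -0.197, "dz": 0, "ax": 0, "ay": 0, "az": 0, "gripper": 1},
    {"dx": -0.154, "dy": -0.197, "dz": 0, "ax": 0, "ay": 0, "az": 0, "gripper": 1},
    {"dx": -0.154, "dy": -0.197, "dz": 0, "ax": 0, "ay": 0, "az": 0, "gripper": 1},
    {"dx": -0.154, "dy": -0.197, "dz": 0, "ax": 0, "ay": 0, "az": 0, "gripper": 1},
    {"dx": -0.154, "dy": -0.197, "dz": 0, "ax": 0, "ay": 0, "az": 0, "gripper": 1},
    {"dx": 0, "dy": 0, "dz": 0, "ax": 0, "ay": 0, "az": 0, "gripper": 1},
    {"dx": 0, "dy": 0, "dz": 0, "ax": 0, "ay": 0, "az": 0, "gripper": 1},
  ],
)

```text
clock: 7.08
eef_pos: [552.6, 62.3, 94.2]
eef_rot: [3.141, 0.002, 2.581]
wrist_force: [5.6, -2.0, -4.9]
finger_gap: 12.9
finger_force: 25.0
```

Run:
```python
from cell import manip,cams
from h import *
s=manip.read_state(); print(s["eef_pos"],s["eef_rot"],s["wrist_force"],s["joints"])
c=cams.camera("top"); np.save("pics/t2.npy",c,allow_pickle=True)
d=cams.camera("side"); np.save("pics/s2.npy",d,allow_pickle=True)
A=cv2.resize(c["image"][175:245,205:330,::-1],None,fx=4.5,fy=4.5,interpolation=cv2.INTER_CUBIC)
B=cv2.resize(d["image"][180:250,215:325,::-1],None,fx=4,fy=4,interpolation=cv2.INTER_CUBIC)
o=np.zeros((A.shape[0]+B.shape[0],max(A.shape[1],B.shape[1]),3),np.uint8);o[:A.shape[0],:A.shape[1]]=A;o[A.shape[0]:,:B.shape[1]]=B
print(o.shape,A.shape);cv2.imwrite("pics/ts2.png",o)
```

```text
[552.63619106  62.31921106  94.19732796] [3.14106877e+00 2.12594494e-03 2.58135516e+00] [ 5.57132052 -1.96494942 -4.9134577 ] [ 4.68045724e-02  4.38215365e-01  1.62736305e+00 -8.90040580e-04
  1.07396944e+00 -9.63331394e-01]
(595, 562, 3) (315, 562, 3)
```

View pics/ts2.png

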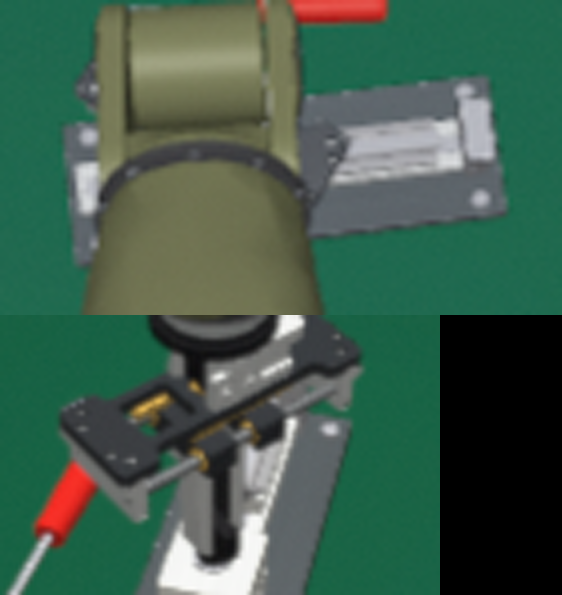

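The carriage moved with the gripper, and its white block has shifted along the rail under the fingers. Next I'll creep forward and watch the force.

>>> jog_arm(
  commands=[
    {"dx": -0.077, "dy": -0.0985, "dz": 0, "ax": 0, "ay": 0, "az": 0, "gripper": 1},
    {"dx": -0.077, "dy": -0.0985, "dz": 0, "ax": 0, "ay": 0, "az": 0, "gripper": 1},
    {"dx": -0.077, "dy": -0.0985, "dz": 0, "ax": 0, "ay": 0, "az": 0, "gripper": 1},
    {"dx": -0.0385, "dy": -0.049, "dz": 0, "ax": 0, "ay": 0, "az": 0, "gripper": 1},
    {"dx": -0.0385, "dy": -0.049, "dz": 0, "ax": 0, "ay": 0, "az": 0, "gripper": 1},
  ],
)

```text
clock: 7.8
eef_pos: [554.6, 43.0, 94.2]
eef_rot: [3.14, 0.002, 2.582]
wrist_force: [5.8, 3.7, -3.9]
finger_gap: 12.7
finger_force: 25.0
```

>>> jog_arm(
  commands=[
    {"dx": -0.0308, "dy": -0.0394, "dz": 0, "ax": 0, "ay": 0, "az": 0, "gripper": 1},
    {"dx": -0.0308, "dy": -0.0394, "dz": 0, "ax": 0, "ay": 0, "az": 0, "gripper": 1},
  ],
)

```text
clock: 8.05
eef_pos: [555.1, 39.1, 94.2]
eef_rot: [3.14, 0.002, 2.582]
wrist_force: [5.5, 3.9, -4.4]
finger_gap: 12.6
finger_force: 25.0
```

>>> jog_arm(
  commands=[
    {"dx": -0.0308, "dy": -0.0394, "dz": 0, "ax": 0, "ay": 0, "az": 0, "gripper": 1},
    {"dx": -0.0308, "dy": -0.0394, "dz": 0, "ax": 0, "ay": 0, "az": 0, "gripper": 1},
  ],
)

```text
clock: 8.3
eef_pos: [555.5, 35.1, 94.2]
eef_rot: [3.14, 0.002, 2.582]
wrist_force: [5.7, 3.9, -3.4]
finger_gap: 12.8
finger_force: 25.0
```

>>> jog_arm(
  commands=[
    {"dx": -0.0308, "dy": -0.0394, "dz": 0, "ax": 0, "ay": 0, "az": 0, "gripper": 1},
  ],
)

```text
clock: 8.43
eef_pos: [555.6, 33.3, 94.2]
eef_rot: [3.14, 0.001, 2.582]
wrist_force: [4.7, 5.6, -4.9]
finger_gap: 12.9
finger_force: 25.0
```

>>> jog_arm(
  commands=[
    {"dx": -0.0308, "dy": -0.0394, "dz": 0, "ax": 0, "ay": 0, "az": 0, "gripper": 1},
  ],
)

```text
clock: 8.55
eef_pos: [555.8, 31.5, 94.2]
eef_rot: [3.14, 0.001, 2.582]
wrist_force: [5.5, 7.8, -4.2]
finger_gap: 13.1
finger_force: 25.0
```

>>> jog_arm(
  commands=[
    {"dx": -0.0308, "dy": -0.0394, "dz": 0, "ax": 0, "ay": 0, "az": 0, "gripper": 1},
  ],
)

```text
clock: 8.68
eef_pos: [556.0, 29.7, 94.2]
eef_rot: [3.14, 0.001, 2.582]
wrist_force: [5.1, 7.9, -3.9]
finger_gap: 12.9
finger_force: 25.0
```

```bash
cat > rd.py <<'E'
from cell import manip,cams
import numpy as np
L=[]
for i in range(6):
    s=manip.read_state(); L.append(np.r_[s["eef_pos"],s["wrist_force"]]); cams.camera("side")
print(np.round(L,2)); print(manip.read_state()["clock"])
E
python3 rd.py
```

```text
[[556.03  29.66  94.22   5.13   7.87  -3.87]
 [556.04  29.44  94.21   5.41   6.53  -3.27]
 [556.04  29.48  94.2    5.15   5.35  -3.96]
 [556.06  29.46  94.22   4.91   5.21  -4.36]
 [556.01  29.49  94.17   5.34   5.36  -4.07]
 [556.02  29.48  94.21   5.55   4.77  -3.93]]
8.975
```

>>> jog_arm(
  commands=[
    {"dx": -0.0154, "dy": -0.0197, "dz": 0, "ax": 0, "ay": 0, "az": 0, "gripper": 1},
    {"dx": 0, "dy": 0, "dz": 0, "ax": 0, "ay": 0, "az": 0, "gripper": 1},
    {"dx": 0, "dy": 0, "dz": 0, "ax": 0, "ay": 0, "az": 0, "gripper": 1},
  ],
)

```text
clock: 9.35
eef_pos: [556.1, 28.7, 94.2]
eef_rot: [3.14, 0.001, 2.582]
wrist_force: [5.1, 6.6, -4.3]
finger_gap: 12.6
finger_force: 25.0
```

```bash
python3 rd.py
```

```text
[[556.13  28.69  94.2    5.06   6.55  -4.3 ]
 [556.12  28.68  94.21   5.54   6.73  -3.19]
 [556.12  28.68  94.19   5.74   6.74  -3.74]
 [556.13  28.69  94.21   4.94   6.47  -4.42]
 [556.1   28.71  94.19   4.92   6.02  -3.7 ]
 [556.1   28.69  94.19   4.55   6.11  -4.08]]
9.65
```

>>> jog_arm(
  commands=[
    {"dx": 0, "dy": 0, "dz": 0, "ax": 0, "ay": 0, "az": 0.7, "gripper": 1},
    {"dx": 0, "dy": 0, "dz": 0, "ax": 0, "ay": 0, "az": 0.7, "gripper": 1},
    {"dx": 0, "dy": 0, "dz": 0, "ax": 0, "ay": 0, "az": 0.7, "gripper": 1},
    {"dx": 0, "dy": 0, "dz": 0, "ax": 0, "ay": 0, "az": 0, "gripper": 1},
  ],
)

```text
clock: 10.15
eef_pos: [556.0, 28.5, 94.2]
eef_rot: [3.14, 0.0, 2.213]
wrist_force: [3.7, 5.1, -3.9]
finger_gap: 13.0
finger_force: 25.0
```

```bash
python3 rd.py
```

```text
[[555.99  28.53  94.19   3.69   5.05  -3.89]
 [555.99  28.51  94.18   3.85   5.72  -3.41]
 [555.97  28.52  94.17   4.48   4.94  -3.53]
 [555.98  28.53  94.18   4.68   5.79  -3.59]
 [556.    28.53  94.2    4.23   5.28  -2.34]
 [555.98  28.54  94.21   3.49   5.49  -2.93]]
10.45
```

>>> jog_arm(
  commands=[
    {"dx": -0.017, "dy": -0.01, "dz": 0, "ax": 0, "ay": 0, "az": 0, "gripper": 1},
    {"dx": 0, "dy": 0, "dz": 0, "ax": 0, "ay": 0, "az": 0.8, "gripper": 1},
    {"dx": 0, "dy": 0, "dz": 0, "ax": 0, "ay": 0, "az": 0.8, "gripper": 1},
    {"dx": 0, "dy": 0, "dz": 0, "ax": 0, "ay": 0, "az": 0.8, "gripper": 1},
    {"dx": 0, "dy": 0, "dz": 0, "ax": 0, "ay": 0, "az": 0.8, "gripper": 1},
    {"dx": 0, "dy": 0, "dz": 0, "ax": 0, "ay": 0, "az": 0.8, "gripper": 1},
    {"dx": 0, "dy": 0, "dz": 0, "ax": 0, "ay": 0, "az": 0, "gripper": 1},
  ],
)

```text
clock: 11.32
eef_pos: [555.7, 27.8, 94.2]
eef_rot: [3.141, -0.001, 1.515]
wrist_force: [0.1, 5.9, -1.4]
finger_gap: 12.8
finger_force: 25.0
```

>>> jog_arm(
  commands=[
    {"dx": 0, "dy": 0, "dz": 0, "ax": 0, "ay": 0, "az": 0.9, "gripper": 1},
    {"dx": 0, "dy": 0, "dz": 0, "ax": 0, "ay": 0, "az": 0.9, "gripper": 1},
    {"dx": 0, "dy": 0, "dz": 0, "ax": 0, "ay": 0, "az": 0.9, "gripper": 1},
    {"dx": 0, "dy": 0, "dz": 0, "ax": 0, "ay": 0, "az": 0.9, "gripper": 1},
    {"dx": 0, "dy": 0, "dz": 0, "ax": 0, "ay": 0, "az": 0.9, "gripper": 1},
    {"dx": 0, "dy": 0, "dz": 0, "ax": 0, "ay": 0, "az": 0.9, "gripper": 1},
    {"dx": 0, "dy": 0, "dz": 0, "ax": 0, "ay": 0, "az": 0, "gripper": 1},
    {"dx": 0, "dy": 0, "dz": 0, "ax": 0, "ay": 0, "az": 0, "gripper": 1},
  ],
)

```text
clock: 12.32
eef_pos: [555.2, 28.1, 94.2]
eef_rot: [-3.14, 0.0, 0.575]
wrist_force: [-3.7, 8.0, 1.7]
finger_gap: 12.8
finger_force: 25.0
```

>>> jog_arm(
  commands=[
    {"dx": 0, "dy": 0, "dz": 0, "ax": 0, "ay": 0, "az": 0, "gripper": 0},
    {"dx": 0, "dy": 0, "dz": 0, "ax": 0, "ay": 0, "az": 0, "gripper": 0},
    {"dx": 0, "dy": 0, "dz": 0, "ax": 0, "ay": 0, "az": 0, "gripper": 0},
    {"dx": 0, "dy": 0, "dz": 0, "ax": 0, "ay": 0, "az": 0, "gripper": 0},
    {"dx": 0, "dy": 0, "dz": -0.5, "ax": 0, "ay": 0, "az": 0, "gripper": 0},
    {"dx": 0, "dy": 0, "dz": -1, "ax": 0, "ay": 0, "az": 0, "gripper": 0},
    {"dx": 0, "dy": 0, "dz": -1, "ax": 0, "ay": 0, "az": 0, "gripper": 0},
    {"dx": -0.7, "dy": 0, "dz": 0, "ax": 0, "ay": 0, "az": 0, "gripper": 0},
    {"dx": -0.7, "dy": 0, "dz": 0, "ax": 0, "ay": 0, "az": 0, "gripper": 0},
    {"dx": 0, "dy": 0, "dz": 0, "ax": 0, "ay": 0, "az": 0, "gripper": 0},
  ],
)

```text
clock: 13.58
eef_pos: [507.8, -3.7, 194.6]
eef_rot: [3.141, -0.0, 0.573]
wrist_force: [0.7, 0.4, 0.0]
finger_gap: 94.3
finger_force: 0.0
```

Run:
```python
from cell import manip,cams
from h import *
c=cams.camera("wrist"); np.save("pics/w3.npy",c,allow_pickle=True)
x,y=proj(c,[[560,-20,65]])[0]; print(x,y, manip.read_state()["eef_pos"])
x0=int(np.clip(x-80,0,400));y0=int(np.clip(y-60,0,300))
print(x0,y0);cv2.imwrite("pics/w3c.png",cv2.resize(c["image"][y0:y0+120,x0:x0+160,::-1],None,fx=5,fy=5,interpolation=cv2.INTER_CUBIC))
```

```text
323.39966500171244 170.47762108469703 [508.58068084  -3.298065   194.6333285 ]
243 110
```

View pics/w3c.png

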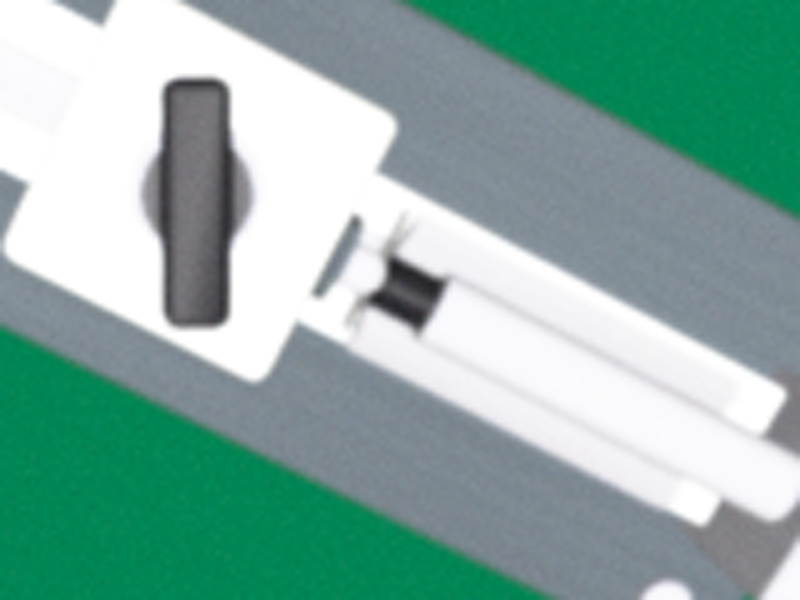

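The knob bar stands upright, the tip is against the black end with its left edge around (379,279) in the crop, and the probe lies in the cradle. I'll measure how much of the tip is exposed.

Run:
```python
from h import *
c=load("w3"); g=lambda L:[(243+x/5-.4,110+y/5-.4) for x,y in L]
a=.105;ax=np.array([-np.sin(a),np.cos(a)])
Q=cast(c,g([(398,118),(268,382),(5,255),(125,-15)]),70)[:,:2];print("carriage corners y",(Q@ax).round(1))
B=cast(c,g([(387,258),(370,302)]),60)[:,:2];print("black end y",(B@ax).round(1))
S=cast(c,g([(446,280),(425,330)]),60)[:,:2];print("shoulder y",(S@ax).round(1))
K_=cast(c,g([(165,82),(228,82),(228,325),(165,325)]),111)[:,:2];d=(K_[0]+K_[1]-K_[2]-K_[3])/2;print("knob theta",a-np.arctan2(d[1],d[0])+np.pi,K_.mean(0))
```

```text
carriage corners y [-58.7 -60.3  -0.9   0.2]
black end y [-71.7 -72.9]
shoulder y [-84.9 -86.2]
knob theta 2.6740787338503518 [557.03530422  29.08454151]
```

```bash
python3 -c "
from cell import job
print(job.sign_off())"
```

```text
the job is handed in; nothing more can be done
None
```

The job is handed in, but sign-off gave no verdict: the knob is tight at about 2.67 rad, the probe is home with the spring tip pressed in roughly 5–7 mm (about 5–7 N), and the gripper is clear of everything.

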